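# Pry up the drying-box lid and hold it at the pointer

## Task

The lid of the wooden drying box is freshly lacquered, so neither the gripper nor the arm may touch it: take the palette knife from its rest, slip the blade under the lid's front edge and lever the lid up until it lines up with the steel pointer at the side of the box. Finish while still gripping the knife and holding the lid still there on the blade, so the pieces inside can be looked at; nothing is put down. Do not shift the pointer, and leave the other things on the desk where they stand.

Things in the scene. Friction and masses are not known exactly. Their poses are not given: they have to be found in the camera images.
- lid (a joint): Hinge angle of the drying-box lid: 0 rad is shut (level), it grows as the front edge rises, stop at 1.25 rad. The hinge is free and the lid always falls shut if let go. The lid is a plywood board 182 mm (hinge to front edge) x 206 mm x 8 mm thick, about 0.2 kg, without a knob.
- pointer (a joint): Angle of the steel pointer arm, measured like the lid's angle, on the same hinge line: lid and pointer are lined up when both values are equal. It is stiff and stays as set (0.45 to 0.85 rad).
- lid_lip (a point): Middle of the lower front edge of the lid; moves with the lid. Its x axis points from the front edge to the hinge along the board, y along the edge, z out of the lid's upper face. Shut, it lies 87 mm above the desk. The lid overhangs the box's front wall by 12 mm.
- lid_hinge (a point): Middle of the lid's hinge line, level with the lid's underside, 87 mm above the desk, 182 mm from the lip; same axes as lid_lip. The box is 170 mm deep, 200 mm wide, fixed to the desk; seen from the robot its front looks to the right (-y), turned up to 17 degrees either way.
- pointer_tip (a point): Round end of the pointer, a steel bar 150 mm long and 8 mm high, just outside the box's end that is away from the robot (+x), 116 mm from the lid's middle; this point is 150 mm from the hinge line. Axes as lid_lip, turned with the pointer. A thin steel arc with ticks, radius 125 mm, stands beside it.
- knife_grip (a point): Centre of the wooden handle of the palette knife: a bar 100 mm long, 18 mm wide and high, rounded edges, 70 g with the blade. x points along the knife to the blade tip, z up. It lies level and loose in its rest, centre 44 mm above the desk, blade pointing roughly to the left (+y).
- rest_base (a point): Under the middle of the fixed wooden knife rest, x along the knife. Base 100 x 60 mm, 10 mm high; two forks, 8 mm thick (along x) and 36 mm wide, rise to 44 mm at 38 mm either side of the middle, so 68 mm are free between them for the fingers.
- box_front (a point): Middle of the top outer edge of the drying box's front wall (10 mm thick), 75 mm above the desk. Between it and the shut lid is a slot 12 mm high and 180 mm wide along the front; inside, the box is empty down to 30 mm above the desk. x points into the box, z up
- knife_tip (a point): Middle of the end of the stiff, straight steel blade, 135 mm along x from knife_grip. The blade starts 61 mm from knife_grip, is 74 mm long, 22 mm wide, 2.5 mm thick, at the handle's mid height, its flat level when z is up.
- devil: Bystander: red clay devil figurine 117 mm tall, 56 mm across, standing on the turntable disc (120 mm across, 27 mm high). Origin under its foot.
- jar: Bystander: glass jar with a tin lid, 68 mm across, 89 mm tall. Origin under its base.
- medallion: Bystander: terracotta sun-face medallion, 88 mm across its rays, 12 mm thick, lying flat. Origin under its centre.
- dotter: Bystander: porcelain-tipped dotting tool, 146 mm long, 9 mm thick, lying flat. Origin under the middle of its handle.
- dish: Bystander: small white paint dish 76 mm across, 25 mm high. Origin under its base.
- animal: Bystander: unpainted carved wooden animal, about 135 mm long, 80 mm tall. Origin under its middle.
There are look-alikes about, which are no part of the job. Of the things that look like the part that bears knife_grip, the middle-sized one is meant.

How it is judged:
By the outcome, as a careful person would: the job done as asked, in the order asked, and still so for the second after the job is handed in, while the arm keeps its last pose, push and grip.
It also fails if it takes over 38 s, if anything falls off the work surface, if the arm or the gripper's body presses on something with over 40 N, if the wrist force passes 120 N, or if a joint passes its speed limit or range.

## Robot

A 6-joint arm with a two-finger parallel gripper is mounted at the origin on the work surface. World frame = base frame: x ahead of the robot, y to its left, z up, the work surface at z = 0. Lengths are in m, angles in rad, forces in N, time in s.
With the tool pointing down it reaches from about 0.25 to 0.775 m from the base axis. Payload 4 kg.
Tool frame: the origin (TCP) lies midway between the tips of the shut fingers; the grasp point (between the pads) lies 19 mm behind it; z points along the fingers, y is the direction in which the jaws open and shut (so a half turn about z gives the same grasp; the last joint's range is limited). The gripper opens to 94 mm and grips with 3 to 60 N. Pads are 16 mm wide; open, the fingers measure 119 mm over their backs; the gripper's body (75 mm by 177 mm) begins 78 mm behind the grasp point.
Start: joints at [1.164, 0.087, 1.371, -0, 1.684, -0.103], TCP at [0.165, 0.525, 0.206] pointing down, gripper open.
Joint ranges: [-3.1, 3.1], [-0.76, 2.03], [0.27, 2.55], [-1.08, 4.22], [0.17, 2.65], [-2.57, 2.57]. Speed limits (rad/s): [2.79, 2.79, 3.14, 3.14, 3.14, 3.14].

## Interface

Orientations are given as [roll, pitch, yaw] about the fixed x, y, z axes, in that order (R = Rz(yaw) Ry(pitch) Rx(roll)).
In Python, from bench import robot gives the robot as it stands.
- The arm moves only by the tool drive_tool, never from a script. Its argument "series" is a list that holds one entry, the list of rows, each a list of 7 numbers: the turn, a rotation vector about the tool's x, y, z in rad, then the shift along the tool's x, y, z in cm, then the opening in per cent of the stroke, from 0 (shut) to 100 (fully open). In form: [[[rx, ry, rz, tx, ty, tz, fingers], ...]]. A call has 1 to 20 rows; each row is the pose to reach, as a shift and turn from the pose measured when the call began, along the tool's axes at that moment; what a row does not reach only later rows make up. A row lasts 1/10 s, in which the tool goes at most 50 mm and 8.59 degrees, less where a joint would pass 70% of its speed; a pose out of reach is approached as far as the arm can. A call with a gripper value outside its range is refused whole. The fingers move at their own pace and stop on an object; the grip force is fixed at half the most. Time passes only in rows, so rows that repeat a pose let the fingers close. It gives the time, the measured TCP pose, the force and the opening at its end, in the units of the state.
- robot.get_obs(): the state, without advancing time (a new reading comes with each control period).
- robot.snapshot(name): name is "side" or "top"; returns a dict with "img" (384x512x3 uint8, blue, green, red), "depth" (384x512 float32, m along the optical axis (not along the pixel's ray), 0 where there is no reading), "vertical_fov" (degrees; the focal length in pixels is half the picture's height over the tangent of half this angle, whatever the lens; pixels are square), "cx", "cy" (the principal point, pixels), "dist_coeffs" ([k1, k2, p1, p2, k3] as OpenCV has them; the pictures are not rectified), "rvec" (rotation vector, rad) and "tvec" (3), from world to camera coordinates, as OpenCV has them. Camera axes: x right, y down, z forward; pixel columns grow to the right and rows downward; lengths in m; the calibration is good to about 2 mm. A picture is of the moment at which its call begins.
- robot.close_job(): hands the job in, once; it reports no verdict.
The state is a dict: "time": time; "joint_positions": joint angles; "qvel": joint speeds; "joint_torque": joint torques, N m; "tool_pos": TCP position; "ee_rot": TCP orientation; "wrist_force": force on the tool from outside, world axes, zero at the start; "wrist_torque": the same for the moment, N m; "width": finger opening in m.
Only numpy, scipy, OpenCV 4.12 (cv2) and the standard library are available. Lean on these libraries where they do the work, as an engineer would, in place of code of your own. Each camera call takes 0.05 s, during which the arm holds its last target.

## Working session

There is one attempt and no reset: what is moved stays moved. The work goes in short steps, Python scripts to look and compute and a tool call to move; the robot and the scene stay as the last step left them, time stands still between calls to the robot, and variables do not carry over. Pictures are saved under pics/ and viewed, and the job is handed in when it is done.

Besides the shell and the picture viewer there is one more tool, called in YAML: its name, and indented under it one key for each argument. drive_tool: Moves the arm, as the interface text tells. Its arguments: {"type":"object","properties":{"series":{"type":"array","items":{"type":"array","items":{"type":"array","items":{"type":"number"}}}}},"required":["series"]}

```bash
ls; mkdir -p pics; cat > h.py <<'E'
import numpy as np,cv2
from bench import robot
def cam(s):
    h,w=s["img"].shape[:2]; f=h/2/np.tan(np.radians(s["vertical_fov"])/2)
    K=np.array([[f,0,s["cx"]],[0,f,s["cy"]],[0,0,1.]]); R=cv2.Rodrigues(np.array(s["rvec"],float))[0]
    return K,np.array(s["dist_coeffs"],float),R,np.array(s["tvec"],float).ravel()
def plane(s,px,z):
    K,d,R,t=cam(s); u=cv2.undistortPoints(np.array(px,float).reshape(-1,1,2),K,d).reshape(-1,2)
    r=np.c_[u,np.ones(len(u))]@R; C=-R.T@t
    return C+r*((z-C[2])/r[:,2])[:,None]
def pts(s):
    K,d,R,t=cam(s); h,w=s["depth"].shape
    g=np.stack(np.meshgrid(np.arange(w),np.arange(h)),-1).reshape(-1,1,2).astype(float)
    u=cv2.undistortPoints(g,K,d).reshape(-1,2); D=s["depth"].reshape(-1,1)
    P=(np.c_[u,np.ones(len(u))]*D-t)@R; P[D[:,0]==0]=np.nan
    return P.reshape(h,w,3)
def proj(s,P):
    K,d,R,t=cam(s); return cv2.projectPoints(np.array(P,float).reshape(-1,1,3),np.array(s["rvec"],float),t,K,d)[0].reshape(-1,2)
E
cat > snap.py <<'E'
import sys,pickle;from h import *
for n in ("top","side"):
    s=robot.snapshot(n); pickle.dump(s,open(f"{sys.argv[1]}_{n}.pkl","wb"))
    cv2.imwrite(f"pics/{sys.argv[1]}_{n}.png",cv2.resize(s["img"],(800,600),interpolation=cv2.INTER_CUBIC))
    K,d,R,t=cam(s);print(n,K[0,0],d,-R.T@t,R[2])
o=robot.get_obs();print({k:np.round(v,4) for k,v in o.items()})
E
python3 snap.py a
```

```text
pics
top 385.09541537439173 [-0.10168695  0.          0.          0.          0.        ] [ 0.28637773 -0.01466057  1.08141983] [ 0.1677093   0.00990145 -0.98578677]
side 349.5550313281696 [0.02686587 0.         0.         0.         0.        ] [0.33194148 0.70414203 0.72375018] [ 0.12159194 -0.73483557 -0.66725714]
{'time': np.float64(0.1), 'joint_positions': array([ 1.1639,  0.0879,  1.3721,  0.    ,  1.6836, -0.1031]), 'qvel': array([ 0.0009, -0.0008, -0.0035,  0.0005, -0.0008,  0.0001]), 'joint_torque': array([ 2.20000e-03, -3.41253e+01, -3.03302e+01,  7.19000e-02,
        3.05000e-02, -1.00000e-04]), 'tool_pos': array([0.1643, 0.5244, 0.2045]), 'ee_rot': array([-3.1397e+00, -2.0000e-04,  2.8378e+00]), 'wrist_force': array([-0.1059,  0.5689,  0.7715]), 'wrist_torque': array([ 0.0449, -0.037 ,  0.0083]), 'width': np.float64(0.0936)}
```

View pics/a_top.png

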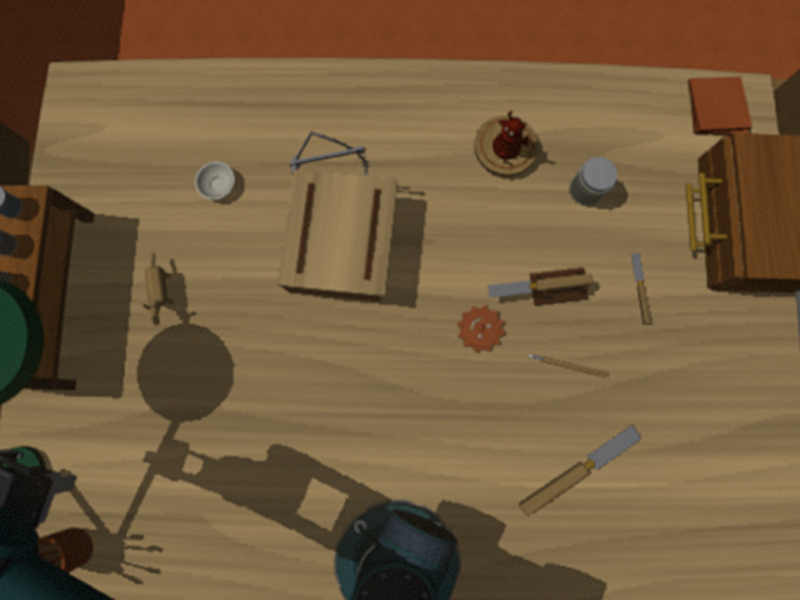

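View pics/a_side.png

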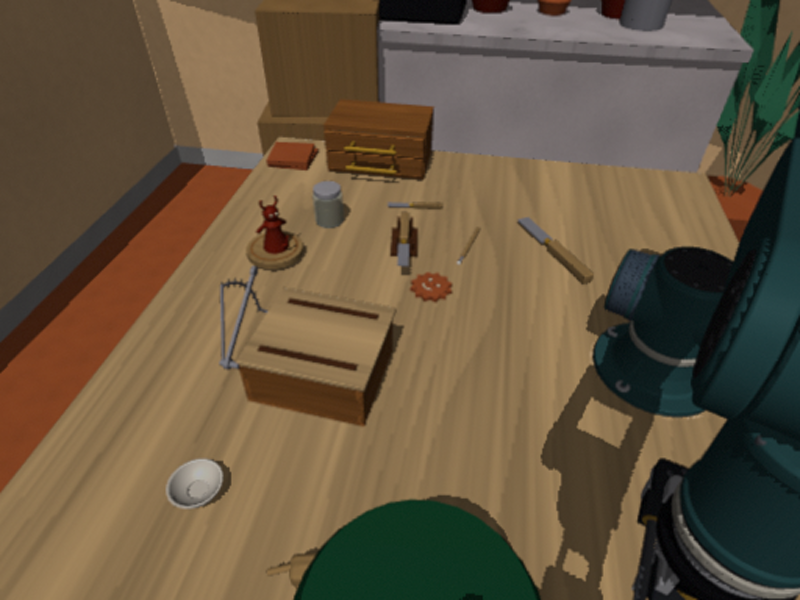

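The top view shows the box at about (340,235) with the pointer and arc at (330,150). The rest with the knife is at (545,287), blade pointing left (+y). The look-alike knives at (640,290) (small) and (580,470) (large) are not used. The side view confirms this. Next I'll measure.

```bash
cat > m1.py <<'E'
import pickle;from h import *
for n,(x0,y0,x1,y1) in {"top":(170,70,400,230),"side":(130,110,300,280)}.items():
    s=pickle.load(open(f"a_{n}.pkl","rb")); P=pts(s)
    c=s["img"][y0:y1,x0:x1]; k=min(800/(x1-x0),600/(y1-y0))
    c=cv2.resize(np.clip(c*1.5,0,255).astype(np.uint8),None,fx=k,fy=k,interpolation=cv2.INTER_CUBIC); cv2.imwrite(f"pics/crop_{n}.png",c); print(n,"scale",k)
    for lo,hi in ((.082,.11),(.04,.06),(.005,.03),(.11,.25)):
        m=(P[...,2]>lo)&(P[...,2]<hi)&(P[...,0]>.2); k2,l,st,ce=cv2.connectedComponentsWithStats(m.astype(np.uint8))
        for i in range(1,k2):
            if st[i,4]>15 and st[i,4]<8000: 
                q=P[l==i]; print(lo,hi,st[i],np.round(q.mean(0),3),np.round(np.median(q[:,2]),4))
E
python3 m1.py
```

```text
top scale 3.4782608695652173
0.082 0.11 [321  78  16  14  88] [ 0.745 -0.186  0.092] 0.0917
0.082 0.11 [447  89  65  94 786] [ 0.603 -0.559  0.097] 0.0981
0.082 0.11 [ 178   99   76   90 5112] [0.563 0.113 0.096] 0.096
0.082 0.11 [372 101  23  21 368] [ 0.679 -0.341  0.089] 0.0892
0.082 0.11 [ 35 125  11   9  53] [0.606 0.603 0.098] 0.1
0.082 0.11 [ 31 143  12   5  19] [0.567 0.623 0.083] 0.0827
0.082 0.11 [ 28 158  10   5  16] [0.524 0.628 0.083] 0.0826
0.082 0.11 [ 31 164   6  11  20] [0.501 0.619 0.083] 0.0827
0.082 0.11 [ 26 178  13   6  22] [0.466 0.619 0.083] 0.0826
0.082 0.11 [ 34 182   5   8  16] [0.452 0.607 0.083] 0.0832
0.082 0.11 [ 30 194   7   7  19] [0.42  0.61  0.083] 0.083
0.082 0.11 [ 28 201   7   6  17] [0.401 0.616 0.083] 0.0834
0.082 0.11 [ 27 231   7   9  18] [0.319 0.607 0.083] 0.0827
0.082 0.11 [ 26 241   7   9  51] [0.29  0.6   0.096] 0.094
0.04 0.06 [316  84  18  18 108] [ 0.739 -0.182  0.05 ] 0.0501
0.04 0.06 [449  96   6  18  64] [ 0.721 -0.56   0.05 ] 0.0496
0.04 0.06 [367 110  20  18  68] [ 0.66  -0.326  0.05 ] 0.05
0.04 0.06 [439 117  21  66 278] [ 0.591
[... 3266 characters left out ...]
  0.014] 0.0124
0.005 0.03 [293 145  15  24  74] [ 0.347 -0.3    0.01 ] 0.01
0.005 0.03 [157 148  38  24 476] [ 0.751 -0.168  0.026] 0.0276
0.005 0.03 [263 174  27  19 363] [ 0.411 -0.136  0.013] 0.0136
0.005 0.03 [156 218  96  55 580] [0.546 0.186 0.018] 0.0176
0.005 0.03 [106 294  37  31 866] [0.682 0.354 0.017] 0.016
0.11 0.25 [  0   0  58  26 781] [ 2.017 -1.227  0.147] 0.1429
0.11 0.25 [ 163    0  187   41 6237] [ 0.633 -1.205  0.181] 0.1864
0.11 0.25 [197   0  17   7  38] [ 0.921 -1.192  0.249] 0.2493
0.11 0.25 [ 207   64   71   28 1545] [ 0.617 -0.63   0.128] 0.1311
0.11 0.25 [166 125  12  15 100] [ 0.752 -0.182  0.125] 0.1236
0.11 0.25 [141 170  24  54 348] [0.685 0.128 0.154] 0.1539
```

View pics/crop_top.png

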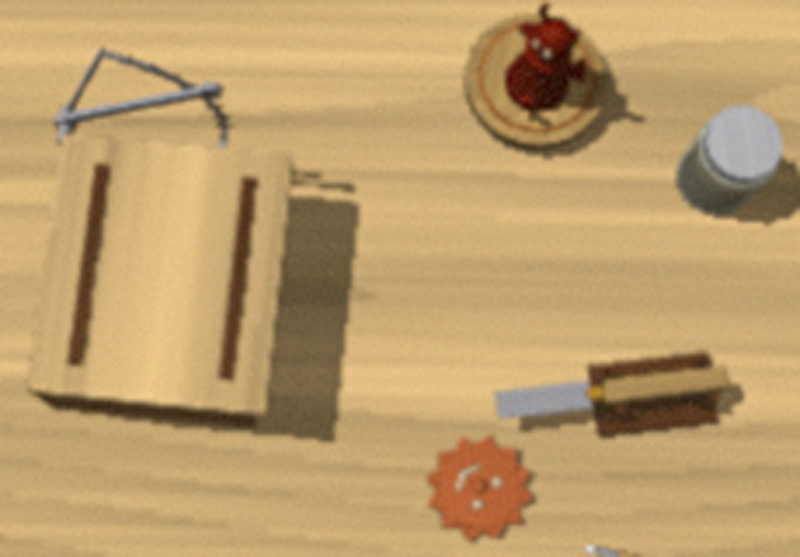

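View pics/crop_side.png

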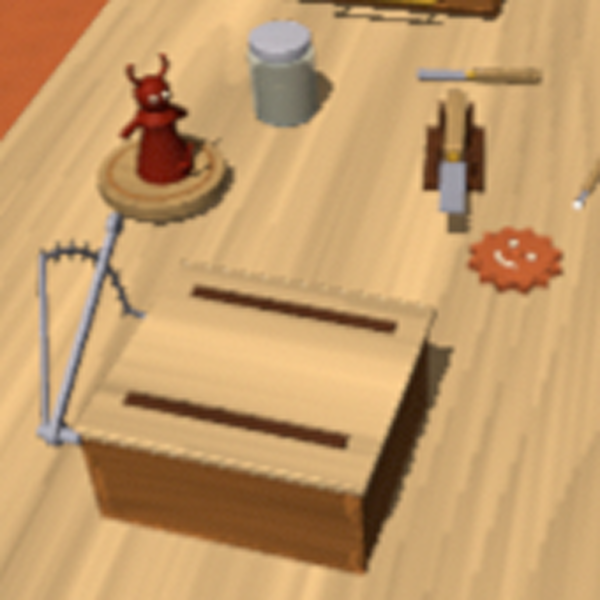

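```bash
cat > m2.py <<'E'
import pickle;from h import *
for n in ("top","side"):
    s=pickle.load(open(f"a_{n}.pkl","rb")); P=pts(s); hsv=cv2.cvtColor(s["img"],cv2.COLOR_BGR2HSV)
    x,y,z=P[...,0],P[...,1],P[...,2]
    m=(z>.088)&(z<.105)&(x>.4)&(x<.75)&(y>-.05)&(y<.3)
    m=cv2.morphologyEx(m.astype(np.uint8),cv2.MORPH_OPEN,np.ones((9,9)))
    m=cv2.morphologyEx(m,cv2.MORPH_CLOSE,np.ones((5,5)))
    c=max(cv2.findContours(m,0,2)[0],key=cv2.contourArea).reshape(-1,2)
    w=plane(s,c,.095)[:,:2].astype(np.float32); r=cv2.minAreaRect(w); print(n,"lid",r, cv2.boxPoints(r).round(4).tolist(), "z",np.nanmedian(z[m>0]))
    # knife
    m=(z>.036)&(z<.06)&(x>.42)&(x<.55)&(y>-.34)&(y<-.1)
    sat=hsv[...,1]
    bl=m&(sat<70); ha=m&(sat>=70)
    for nm,mm,zz in (("blade",bl,.045),("handle",ha,.053)):
        v=np.argwhere(mm)[:,::-1]; w=plane(s,v,zz)[:,:2].astype(np.float32); r=cv2.minAreaRect(w)
        print(n,nm,len(v),w.mean(0),r,cv2.boxPoints(r).round(4).tolist(),np.nanmedian(z[mm]))
    vx=cv2.fitLine(plane(s,np.argwhere(m)[:,::-1],.049)[:,:2].astype(np.float32),2,0,.001,.001).ravel(); print("axis",vx, np.degrees(np.arctan2(vx[1],vx[0])))
E
python3 m2.py
```

```text
top lid ((0.5631475448608398, 0.1125786155462265), (0.18056073784828186, 0.2053866684436798), 85.40592193603516) [[0.4535999894142151, 0.030799999833106995], [0.65829998254776, 0.014399999752640724], [0.6726999878883362, 0.19429999589920044], [0.46799999475479126, 0.21080000698566437]] z 0.09595926996998248
top blade 210 [ 0.4790385  -0.18631741] ((0.47914445400238037, -0.18629704415798187), (0.021906372159719467, 0.07346745580434799), 7.96760892868042) [[0.46320000290870667, -0.15139999985694885], [0.4733999967575073, -0.22419999539852142], [0.4950999915599823, -0.22120000422000885], [0.48489999771118164, -0.14839999377727509]] 0.04634128308067156
top handle 319 [ 0.4909456  -0.27632087] ((0.4839213788509369, -0.24024567008018494), (0.03572198376059532, 0.18557466566562653), 9.191418647766113) [[0.4514999985694885, -0.15150000154972076], [0.4810999929904938, -0.33469998836517334], [0.5163999795913696, -0.32899999618530273], [0.48669999837875366, -0.14579999446868896]] 0.05254430741162434
axis [ 0.14283863 -0.989746    0.48640314 -0.24094243] -81.78786
side lid ((0.5642622709274292, 
[... 332 characters left out ...]
84138489, -0.1888178586959839), (0.019781822338700294, 0.06963236629962921), 10.116592407226562) [[0.4618000090122223, -0.15629999339580536], [0.4740999937057495, -0.2248000055551529], [0.4934999942779541, -0.22139999270439148], [0.4812999963760376, -0.15279999375343323]] 0.0472494219141136
side handle 137 [ 0.48893404 -0.2705911 ] ((0.4886978566646576, -0.2742334306240082), (0.03189561888575554, 0.11421036720275879), 7.689102649688721) [[0.4652999937534332, -0.21979999542236328], [0.4805000126361847, -0.3330000042915344], [0.5120999813079834, -0.3287000060081482], [0.4968999922275543, -0.21549999713897705]] 0.05395011478112187
axis [ 0.13926081 -0.9902557   0.48454067 -0.23773082] -81.99492
```

The lid lip and the knife are located consistently in both views. Next I'll make a helper that turns world targets into tool-frame rows.

```bash
cat > go.py <<'E'
import sys;from h import *
from scipy.spatial.transform import Rotation as Ro
def rel(p,rpy):
    o=robot.get_obs(); R0=Ro.from_euler("xyz",o["ee_rot"]); R1=Ro.from_euler("xyz",rpy)
    return np.round(np.r_[(R0.inv()*R1).as_rotvec(),R0.inv().apply(np.array(p)-o["tool_pos"])*100],3).tolist()
if __name__=="__main__":
    a=[float(v) for v in sys.argv[1:]]
    o=robot.get_obs(); print(o["time"],np.round(o["tool_pos"],4),np.round(o["ee_rot"],4),o["width"],np.round(o["wrist_force"],2))
    print(rel(a[:3],np.radians(a[3:6])))
E
python3 go.py .4915 -.2734 .11 180 0 98.1
```

```text
0.1 [0.1643 0.5244 0.2045] [-3.1397e+00 -2.0000e-04  2.8378e+00] 0.09361109193677858 [-0.11  0.57  0.77]
[-0.002, 0.001, 1.126, -55.085, -66.318, 9.561]
```

drive_tool:
  series:
    - [[0,0,1.126,-55.1,-66.3,0,100],[0,0,1.126,-55.1,-66.3,0,100],[0,0,1.126,-55.1,-66.3,0,100],[0,0,1.126,-55.1,-66.3,0,100],[0,0,1.126,-55.1,-66.3,0,100],[0,0,1.126,-55.1,-66.3,0,100],[0,0,1.126,-55.1,-66.3,0,100],[0,0,1.126,-55.1,-66.3,0,100],[0,0,1.126,-55.1,-66.3,0,100],[0,0,1.126,-55.1,-66.3,0,100],[0,0,1.126,-55.1,-66.3,0,100],[0,0,1.126,-55.1,-66.3,0,100],[0,0,1.126,-55.1,-66.3,0,100],[0,0,1.126,-55.1,-66.3,0,100],[0,0,1.126,-55.1,-66.3,0,100],[0,0,1.126,-55.1,-66.3,0,100],[0,0,1.126,-55.1,-66.3,0,100],[0,0,1.126,-55.1,-66.3,4,100],[0,0,1.126,-55.1,-66.3,8,100],[0,0,1.126,-55.1,-66.3,9.5,100]]

```text
time: 2.1
tool_pos: [0.489, -0.2722, 0.1049]
ee_rot: [-3.133, -0.005, 1.711]
wrist_force: [0.2, 0.1, -0.2]
width: 0.0941
```

```bash
python3 go.py .4915 -.2734 .025 180 0 98.1; python3 snap.py b >/dev/null
```

```text
2.1 [ 0.489  -0.2722  0.1049] [-3.1334 -0.005   1.7107] 0.09413473391912001 [ 0.2   0.11 -0.2 ]
[-0.008, -0.005, -0.001, -0.196, 0.294, 7.99]
```

View pics/b_side.png

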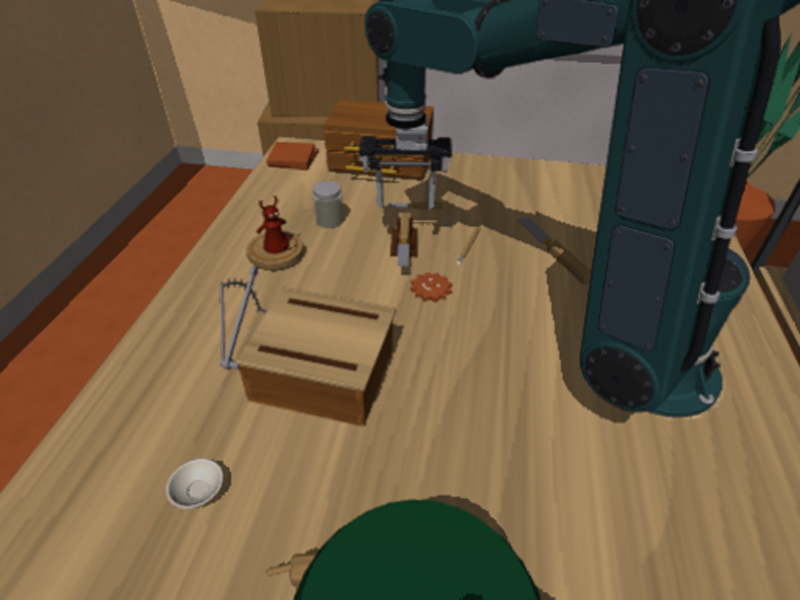

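View pics/b_top.png

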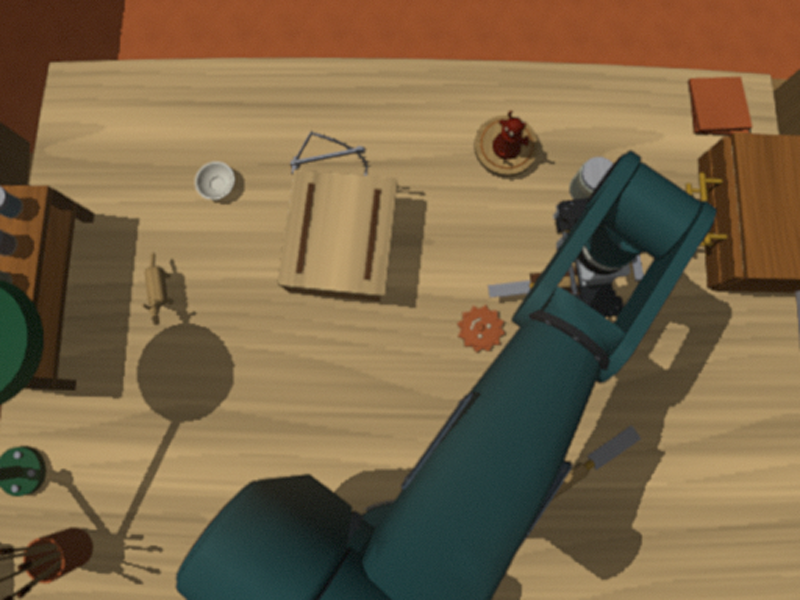

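The gripper is centred above the rest at side (405,215), with the jar clear of the fingers. Next I descend and grip.

drive_tool:
  series:
    - [[-0.008,-0.005,0,-0.2,0.3,3,100],[-0.008,-0.005,0,-0.2,0.3,6,100],[-0.008,-0.005,0,-0.2,0.3,8,100],[-0.008,-0.005,0,-0.2,0.3,8,100],[-0.008,-0.005,0,-0.2,0.3,8,100],[-0.008,-0.005,0,-0.2,0.3,8,10],[-0.008,-0.005,0,-0.2,0.3,8,0],[-0.008,-0.005,0,-0.2,0.3,8,0],[-0.008,-0.005,0,-0.2,0.3,8,0],[-0.008,-0.005,0,-0.2,0.3,8,0],[-0.008,-0.005,0,-0.2,0.3,8,0],[-0.008,-0.005,0,-0.2,0.3,8,0],[-0.008,-0.005,0,-0.2,0.3,8,0]]

```text
time: 3.5
tool_pos: [0.4924, -0.2732, 0.027]
ee_rot: [3.14, 0.001, 1.712]
wrist_force: [0.0, 0.3, -0.6]
width: 0.0333
```

```bash
python3 go.py .4915 -.2734 .13 180 0 98.1; python3 snap.py c >/dev/null
```

```text
3.5 [ 0.4924 -0.2732  0.027 ] [3.1402e+00 1.5000e-03 1.7118e+00] 0.0333355407241791 [ 0.    0.3  -0.64]
[0.001, 0.001, -0.0, -0.025, -0.075, -10.298]
```

View pics/c_side.png

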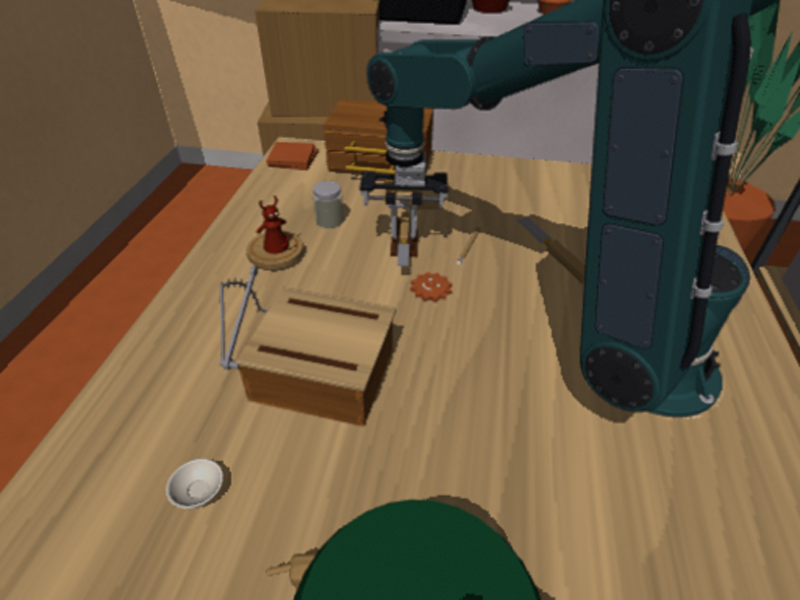

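The fingers are still closing (33 mm) around the handle at (405,240), so I'll keep holding.

drive_tool:
  series:
    - [[0,0,0,0,0,0,0],[0,0,0,0,0,0,0],[0,0,0,0,0,0,0],[0,0,0,0,0,0,0],[0,0,0,0,0,0,0]]

```text
time: 4.1
tool_pos: [0.4923, -0.2732, 0.027]
ee_rot: [3.14, 0.001, 1.712]
wrist_force: [-0.7, -0.4, -0.4]
width: 0.0178
```

drive_tool:
  series:
    - [[0,0,0,0,0,-1.5,0],[0,0,0,0,0,-3.5,0],[0,0,0,0,0,-6,0],[0,0,0,0,0,-8.5,0],[0,0,0,0,0,-10,0],[0,0,0,0,0,-10,0],[0,0,0,0,0,-10,0]]

```text
time: 4.8
tool_pos: [0.4921, -0.2729, 0.1268]
ee_rot: [3.14, 0.001, 1.712]
wrist_force: [-0.3, 0.0, -1.4]
width: 0.0177
```

```bash
python3 go.py .5475 -.1226 .13 180 0 85.4; python3 snap.py d >/dev/null
```

```text
4.8 [ 0.4921 -0.2729  0.1268] [3.1403e+00 1.3000e-03 1.7119e+00] 0.017678556387316722 [-0.3   0.04 -1.4 ]
[0.001, 0.001, 0.221, 14.102, 7.601, -0.328]
```

View pics/d_side.png

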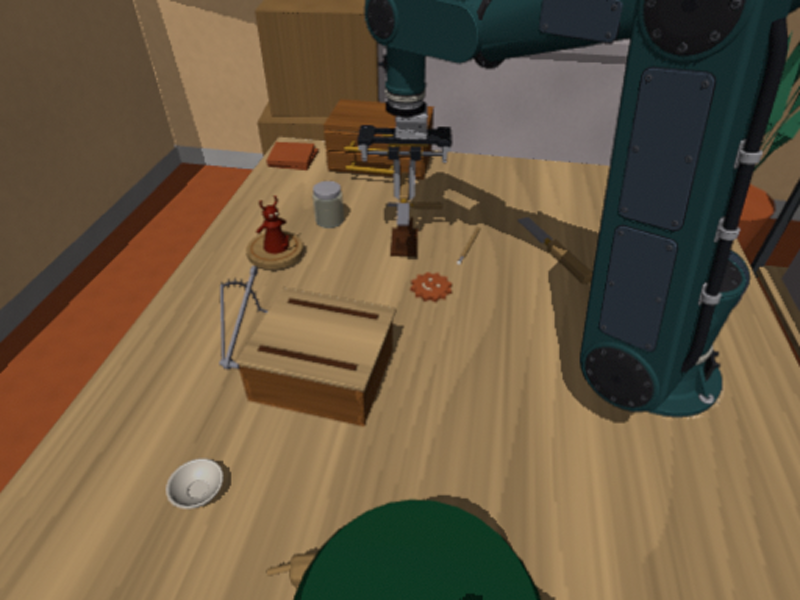

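View pics/d_top.png

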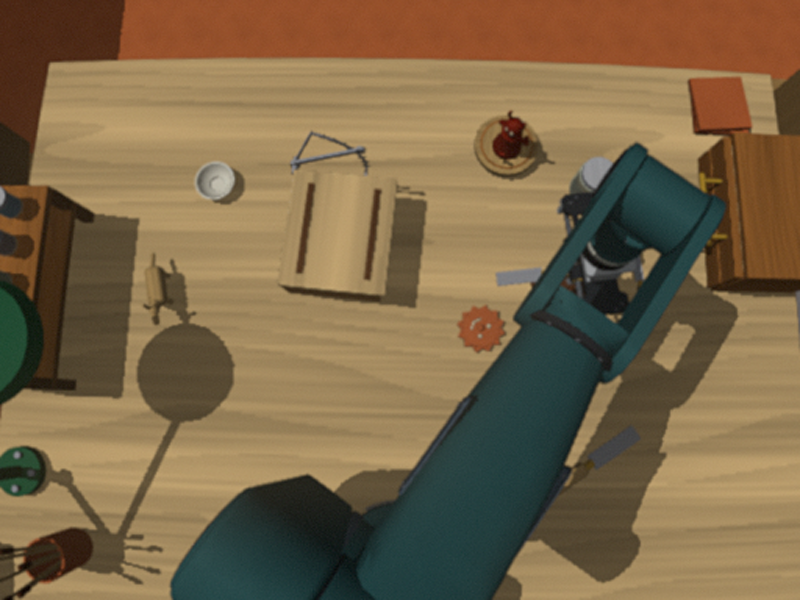

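The knife is lifted: blade at side (405,212) and top (518,277), rest empty. Next I measure the blade's pose in hand.

```bash
cat > bl.py <<'E'
import pickle,sys;from h import *
from scipy.spatial.transform import Rotation as Ro
o=robot.get_obs(); R0=Ro.from_euler("xyz",o["ee_rot"])
for n in ("top","side"):
    s=pickle.load(open(f"{sys.argv[1]}_{n}.pkl","rb")); P=pts(s); sat=cv2.cvtColor(s["img"],cv2.COLOR_BGR2HSV)[...,1]
    L=R0.inv().apply((P.reshape(-1,3)-o["tool_pos"])).reshape(P.shape)  # tool frame
    m=(L[...,0]>.055)&(L[...,0]<.14)&(abs(L[...,1])<.025)&(abs(L[...,2]+.017)<.03)&(sat<80)
    q=L[m]; print(n,m.sum())
    if m.sum()>20:
        lp=np.polyfit(q[:,0],q[:,2],1); ly=np.polyfit(q[:,0],q[:,1],1); print(" toolframe z slope,z@.125",lp[0],np.polyval(lp,.125),"y slope,y@.125",ly[0],np.polyval(ly,.125),"xmax",np.percentile(q[:,0],[1,99]), "mean",q.mean(0))
E
python3 bl.py d
```

```text
top 241
 toolframe z slope,z@.125 -0.0012648345158357281 -0.020719201625355555 y slope,y@.125 -0.012618434840026286 0.0014131734458936816 xmax [0.05691614 0.12426789] mean [ 0.0911208   0.00184068 -0.02067635]
side 97
 toolframe z slope,z@.125 0.015486339681022405 -0.020193033186592026 y slope,y@.125 -0.010037401298481848 -0.0004203878832838117 xmax [0.05774946 0.12399475] mean [ 9.27363407e-02 -9.65445878e-05 -2.06926792e-02]
```

```bash
python3 go.py .5435 -.1324 .063 180 0 85.4
```

```text
4.9 [ 0.4914 -0.2725  0.1253] [-3.1406e+00 -7.0000e-04  1.7118e+00] 0.018229485579623225 [-0.19 -0.15 -0.63]
[-0.001, -0.001, 0.221, 13.13, 7.136, 6.229]
```

drive_tool:
  series:
    - [[0,0,0.06,3,1.7,0,0],[0,0,0.12,7,3.7,0,0],[0,0,0.18,11,6,1.5,0],[0,0,0.221,13.1,7.1,3.5,0],[0,0,0.221,13.1,7.1,5.5,0],[0,0,0.221,13.1,7.1,6.2,0],[0,0,0.221,13.1,7.1,6.2,0],[0,0,0.221,13.1,7.1,6.2,0],[0,0,0.221,13.1,7.1,6.2,0]]

```text
time: 5.8
tool_pos: [0.5438, -0.1337, 0.0645]
ee_rot: [3.141, 0.0, 1.49]
wrist_force: [0.4, 0.4, -1.5]
width: 0.0177
```

```bash
python3 snap.py e >/dev/null; python3 bl.py e;  python3 go.py .5483 -.0726 .063 180 0 85.4
python3 - <<'E'
import pickle;from h import *
s=pickle.load(open("e_side.pkl","rb"));P=pts(s)
# lid angle & lip check, box wall
cv2.imwrite("pics/e_crop.png",cv2.resize(s["img"][100:280,130:300],None,fx=3.3,fy=3.3,interpolation=cv2.INTER_CUBIC))
E
```

```text
top 143
 toolframe z slope,z@.125 -0.007077768281071776 -0.0192497100640998 y slope,y@.125 -0.031799672564837636 0.00021999860688086403 xmax [0.07930427 0.12522203] mean [ 0.10255878  0.00093362 -0.01909088]
side 121
 toolframe z slope,z@.125 -0.00010759973241049756 -0.020729627991139254 y slope,y@.125 -0.009102296710666279 -0.0008414153992007334 xmax [0.05629421 0.12468161] mean [ 0.09072402 -0.00052943 -0.02072594]
5.9 [ 0.5438 -0.1335  0.0645] [3.1406e+00 1.0000e-04 1.4899e+00] 0.017520620213575522 [-0.07 -0.27 -0.88]
[0.001, 0.0, -0.001, 6.11, -0.041, 0.148]
```

View pics/e_crop.png

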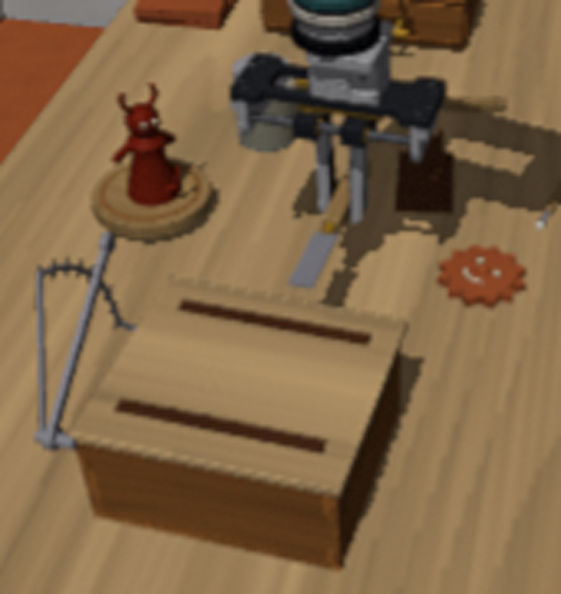

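View pics/e_top.png

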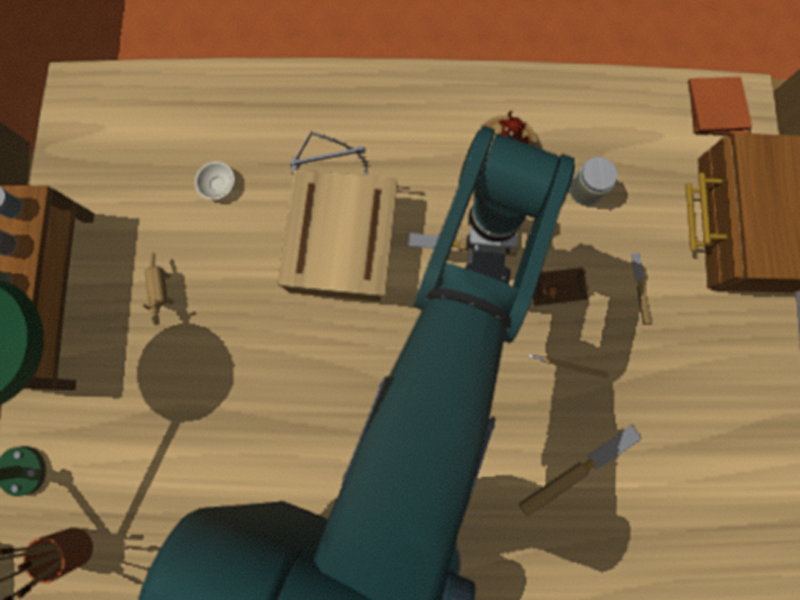

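Blade is level and aligned with the middle of the front edge: top (425,240), 30 mm short. Inserting slowly, 2 mm lower.

drive_tool:
  series:
    - [[0,0,0,0,0,0.2,0],[0,0,0,0.5,0,0.2,0],[0,0,0,1.5,0,0.2,0],[0,0,0,2.5,0,0.2,0],[0,0,0,3.5,0,0.2,0],[0,0,0,4.5,0,0.2,0],[0,0,0,5.3,0,0.2,0],[0,0,0,6.1,0,0.2,0],[0,0,0,6.1,0,0.2,0],[0,0,0,6.1,0,0.2,0],[0,0,0,6.1,0,0.2,0]]

```text
time: 7.0
tool_pos: [0.5487, -0.073, 0.0625]
ee_rot: [3.141, 0.0, 1.49]
wrist_force: [1.4, -0.3, -0.8]
width: 0.018
```

```bash
python3 snap.py f >/dev/null; python3 bl.py f
python3 - <<'E'
import pickle;from h import *
s=pickle.load(open("f_side.pkl","rb"))
cv2.imwrite("pics/f_crop.png",cv2.resize(s["img"][100:280,130:300],None,fx=3.3,fy=3.3,interpolation=cv2.INTER_CUBIC))
s=pickle.load(open("f_top.pkl","rb"))
cv2.imwrite("pics/f_crop2.png",cv2.resize(s["img"][80:200,170:330],None,fx=5,fy=5,interpolation=cv2.INTER_CUBIC))
E
```

```text
top 23
 toolframe z slope,z@.125 -0.15059114887183328 -0.029018976292912967 y slope,y@.125 -0.8275351339454944 -0.0544878461908599 xmax [0.05537    0.06234721] mean [ 0.05868163  0.00039294 -0.01903202]
side 52
 toolframe z slope,z@.125 -0.306895041695948 -0.038673163581411076 y slope,y@.125 -0.06073296073486644 -0.004344959461962859 xmax [0.05513074 0.09734745] mean [ 0.07035318 -0.0010261  -0.02190233]
```

View pics/f_crop.png

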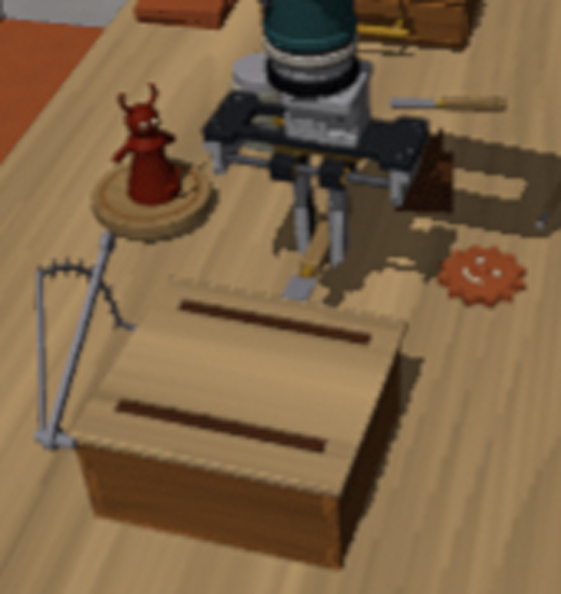

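View pics/f_crop2.png

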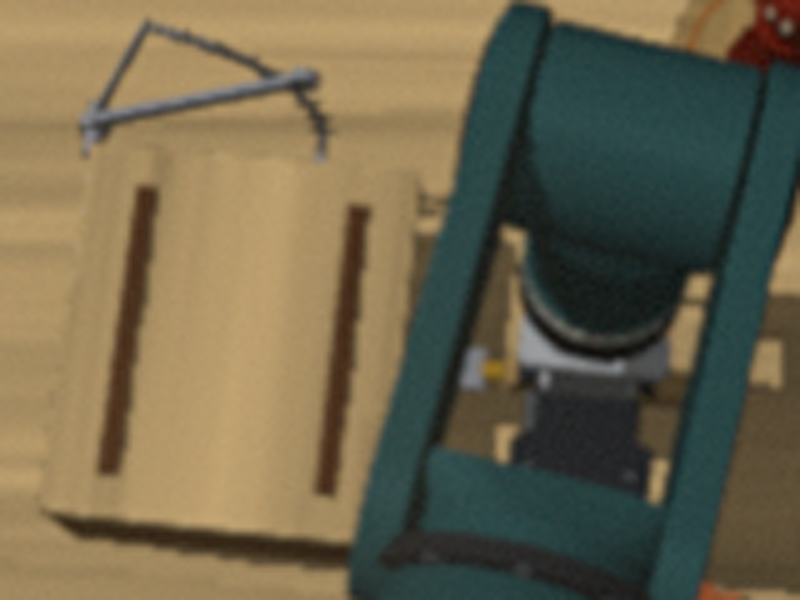

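Blade is now in the slot at side (300,288) with the lid still shut. Next I measure the pointer angle and the arm's height over the lid.

```bash
cat > ang.py <<'E'
import pickle,sys;from h import *
H=np.array([.5705,.2035,.087]); u=np.array([np.cos(np.radians(85.4)),np.sin(np.radians(85.4)),0]); v=np.array([u[1],-u[0],0])
def coords(P): 
    d=P-H; return np.stack([-(d@u),d@v,d[...,2]],-1)   # a: forward of hinge, b: lateral, z
def rayplane(s,px,b):
    K,d,R,t=cam(s); w=cv2.undistortPoints(np.array(px,float).reshape(-1,1,2),K,d).reshape(-1,2)
    r=np.c_[w,np.ones(len(w))]@R; C=-R.T@t
    k=(b-(C-H)@v)/(r@v); return coords(C+r*k[:,None])
for tag in sys.argv[1:]:
  for n in ("top","side"):
    s=pickle.load(open(f"{tag}_{n}.pkl","rb")); P=pts(s); L=coords(P); sat=cv2.cvtColor(s["img"],cv2.COLOR_BGR2HSV)[...,1]
    a,b,z=L[...,0],L[...,1],L[...,2]
    m=(b>.107)&(b<.126)&(a>.02)&(a<.17)&(z>.0)&(z<.14)&(sat<70)
    m&=abs(z-a*np.tan(.6))<.05
    q=L[m]
    if len(q)>20:
        vx=cv2.fitLine(q[:,[0,2]].astype(np.float32),cv2.DIST_HUBER,0,.001,.001).ravel()
        px=np.argwhere(m)[:,::-1]; w=rayplane(s,px,.116); vy=cv2.fitLine(w[:,[0,2]].astype(np.float32),cv2.DIST_HUBER,0,.001,.001).ravel()
        print(tag,n,"pointer depth ang %.4f ray ang %.4f thru-hinge %.4f n=%d b=%.4f amax %.3f"%(np.arctan2(vx[1],vx[0]),np.arctan2(vy[1],vy[0]),np.median(np.arctan2(w[:,2],w[:,0])[w[:,0]>.06]),len(q),np.median(q[:,1]),np.hypot(w[:,0],w[:,2]).max()))
    # lid top face: plane fit seeded by rough angle
    hue=s["img"].astype(int); wood=(hue[...,2]>hue[...,0]+20)
    m=(abs(b)<.098)&(a>.01)&(np.hypot(a,z)<.19)&(z>.002)&wood&(z<.17)
    q=L[m]
    best=None
    for th in np.arange(-.05,1.2,.01):
        off=-q[:,0]*np.sin(th)+q[:,2]*np.cos(th)-.008; k=abs(off)<.006
        if best is None or k.sum()>best[0]: best=(k.sum(),th,k)
    k=best[2]; A=np.c_[q[k,0],q[k,1],np.ones(k.sum())]; c=np.linalg.lstsq(A,q[k,2],rcond=None)[0]
    print(tag,n,"lid n=%d ang %.4f lateral slope %.4f offset@hinge %.4f thru-hinge %.4f"%(k.sum(),np.arctan(c[0]),c[1],c[2],0), "len",np.percentile(np.hypot(q[k,0],q[k,2]),99))
    al=(a>-.05)&(a<.19)&(abs(b)<.11)&(z>.02)&(hue[...,0]>hue[...,2]+5)&~((b>.1))
    if al.any(): print("  arm above lid min z(world)",np.percentile(z[al],1)+.087)
E
python3 ang.py a f
```

```text
a top pointer depth ang 0.5949 ray ang 0.6593 thru-hinge 0.6560 n=135 b=0.1160 amax 0.162
a top lid n=4573 ang -0.0003 lateral slope -0.0022 offset@hinge 0.0090 thru-hinge 0.0000 len 0.18012686585580642
a side pointer depth ang 0.5854 ray ang 0.5808 thru-hinge 0.6647 n=215 b=0.1167 amax 0.160
a side lid n=3786 ang -0.0001 lateral slope 0.0005 offset@hinge 0.0101 thru-hinge 0.0000 len 0.18144544713187954
f top pointer depth ang 0.6041 ray ang 0.6393 thru-hinge 0.6584 n=141 b=0.1162 amax 0.162
f top lid n=4454 ang 0.0007 lateral slope -0.0034 offset@hinge 0.0089 thru-hinge 0.0000 len 0.1787307089671952
f side pointer depth ang 0.5961 ray ang 0.5929 thru-hinge 0.6635 n=215 b=0.1167 amax 0.160
f side lid n=3799 ang -0.0001 lateral slope 0.0008 offset@hinge 0.0100 thru-hinge 0.0000 len 0.18129495800646142
```

```bash
cat > ptr.py <<'E'
import sys
sys.argv=sys.argv[:1]
exec(open("ang.py").read())
for tag in ("a","f"):
  for n in ("top","side"):
    s=pickle.load(open(f"{tag}_{n}.pkl","rb")); L=coords(pts(s)); sat=cv2.cvtColor(s["img"],cv2.COLOR_BGR2HSV)[...,1]
    a,b,z=np.moveaxis(L,-1,0); th=.62
    r=a*np.cos(th)+z*np.sin(th); o=-a*np.sin(th)+z*np.cos(th)
    m=(b>.106)&(b<.127)&(r>.02)&(r<.165)&(abs(o)<.02)
    print(tag,n)
    for lo in np.arange(.02,.165,.012):
        k=m&(r>=lo)&(r<lo+.012)
        if k.sum()>2:
            w=rayplane(s,np.argwhere(k)[:,::-1],.116); ro=-w[:,0]*np.sin(th)+w[:,2]*np.cos(th)
            print("r%.3f n%d o med %.4f [%.4f %.4f] b %.4f | ray o med %.4f [%.4f %.4f] sat %d"%(lo,k.sum(),np.median(o[k]),*np.percentile(o[k],[5,95]),np.median(b[k]),np.median(ro),ro.min(),ro.max(),np.median(sat[k])))
E
python3 ptr.py
```

```text
a top
r0.020 n14 o med 0.0067 [-0.0004 0.0169] b 0.1166 | ray o med 0.0077 [-0.0044 0.0318] sat 25
r0.032 n10 o med 0.0041 [-0.0013 0.0078] b 0.1144 | ray o med 0.0017 [-0.0048 0.0100] sat 31
r0.044 n11 o med 0.0067 [0.0031 0.0077] b 0.1143 | ray o med 0.0044 [-0.0019 0.0117] sat 18
r0.056 n11 o med 0.0046 [-0.0016 0.0074] b 0.1153 | ray o med 0.0022 [-0.0052 0.0095] sat 21
r0.068 n11 o med 0.0052 [-0.0017 0.0072] b 0.1145 | ray o med 0.0029 [-0.0055 0.0101] sat 23
r0.080 n12 o med 0.0046 [0.0020 0.0068] b 0.1158 | ray o med 0.0041 [-0.0026 0.0096] sat 15
r0.092 n13 o med 0.0027 [-0.0025 0.0060] b 0.1142 | ray o med 0.0003 [-0.0069 0.0092] sat 18
r0.104 n11 o med 0.0028 [-0.0034 0.0061] b 0.1145 | ray o med 0.0010 [-0.0061 0.0081] sat 18
r0.116 n22 o med 0.0038 [-0.0024 0.0181] b 0.1186 | ray o med 0.0072 [-0.0095 0.0333] sat 44
r0.128 n24 o med 0.0024 [-0.0017 0.0168] b 0.1183 | ray o med 0.0064 [-0.0074 0.0323] sat 49
r0.140 n11 o med 0.0042 [-0.0024 0.0067] b 0.1140 | ray o med 0.0004 [-0.0077 0.0100] sat 17
r0.152 n16 o med 0.0024 [-0.0047 0.0074] b 0.1149 | ray o med 0.0006 [-0.
[... 2678 characters left out ...]
 0.1164 | ray o med 0.0056 [-0.0025 0.0148] sat 17
r0.080 n16 o med 0.0055 [0.0003 0.0071] b 0.1163 | ray o med 0.0065 [-0.0019 0.0147] sat 16
r0.092 n16 o med 0.0050 [-0.0015 0.0071] b 0.1163 | ray o med 0.0060 [-0.0027 0.0139] sat 19
r0.104 n17 o med 0.0040 [-0.0009 0.0065] b 0.1167 | ray o med 0.0059 [-0.0030 0.0145] sat 16
r0.116 n29 o med 0.0050 [-0.0027 0.0165] b 0.1199 | ray o med 0.0107 [-0.0038 0.0352] sat 17
r0.128 n20 o med 0.0034 [-0.0015 0.0187] b 0.1174 | ray o med 0.0078 [-0.0033 0.0358] sat 20
r0.140 n21 o med 0.0025 [-0.0039 0.0094] b 0.1157 | ray o med 0.0031 [-0.0088 0.0133] sat 19
r0.152 n15 o med 0.0048 [-0.0047 0.0092] b 0.1154 | ray o med 0.0045 [-0.0074 0.0161] sat 37
```

Pointer is about 0.595 rad. I'll lever along the arc to about 0.55 first, keeping the blade level and the tip at one spot on the underside.

drive_tool:
  series:
    - [[0,0,0,0,0,-0.3,0],[0,0,0,0,0,-0.7,0],[0,0,0,0.03,0,-1.3,0],[0,0,0,0.1,0,-2.0,0],[0,0,0,0.18,0,-2.8,0],[0,0,0,0.3,0,-3.5,0],[0,0,0,0.47,0,-4.3,0],[0,0,0,0.68,0,-5,0],[0,0,0,0.92,0,-5.7,0],[0,0,0,1.2,0,-6.4,0],[0,0,0,1.5,0,-7.1,0],[0,0,0,1.86,0,-7.8,0],[0,0,0,2.05,0,-8.15,0],[0,0,0,2.24,0,-8.45,0],[0,0,0,2.24,0,-8.45,0],[0,0,0,2.24,0,-8.45,0],[0,0,0,2.24,0,-8.45,0]]

```text
time: 8.8
tool_pos: [0.5504, -0.0509, 0.1467]
ee_rot: [3.141, 0.0, 1.489]
wrist_force: [0.1, -1.0, -0.9]
width: 0.0182
```

```bash
python3 snap.py g >/dev/null; python3 ang.py g; python3 go.py .55 -.05 .15 180 0 85.4
python3 - <<'E'
import pickle;from h import *
s=pickle.load(open("g_side.pkl","rb"))
cv2.imwrite("pics/g_crop.png",cv2.resize(s["img"][100:280,130:300],None,fx=3.3,fy=3.3,interpolation=cv2.INTER_CUBIC))
s=pickle.load(open("g_top.pkl","rb"))
cv2.imwrite("pics/g_crop2.png",cv2.resize(s["img"][80:200,170:330],None,fx=5,fy=5,interpolation=cv2.INTER_CUBIC))
E
```

```text
g top pointer depth ang 0.5771 ray ang 0.6177 thru-hinge 0.6566 n=137 b=0.1158 amax 0.162
g top lid n=3688 ang 0.5360 lateral slope -0.0048 offset@hinge 0.0097 thru-hinge 0.0000 len 0.1832339246883335
  arm above lid min z(world) 0.1682938065703234
g side pointer depth ang 0.5836 ray ang 0.5950 thru-hinge 0.6622 n=212 b=0.1168 amax 0.160
g side lid n=5283 ang 0.5370 lateral slope 0.0017 offset@hinge 0.0104 thru-hinge 0.0000 len 0.1823663455722312
  arm above lid min z(world) 0.46070485507418024
8.9 [ 0.5503 -0.0509  0.1467] [3.141e+00 2.000e-04 1.489e+00] 0.017898987888500282 [ 0.06 -1.29 -1.6 ]
[0.001, 0.0, -0.001, 0.087, -0.041, -0.331]
```

View pics/g_crop.png

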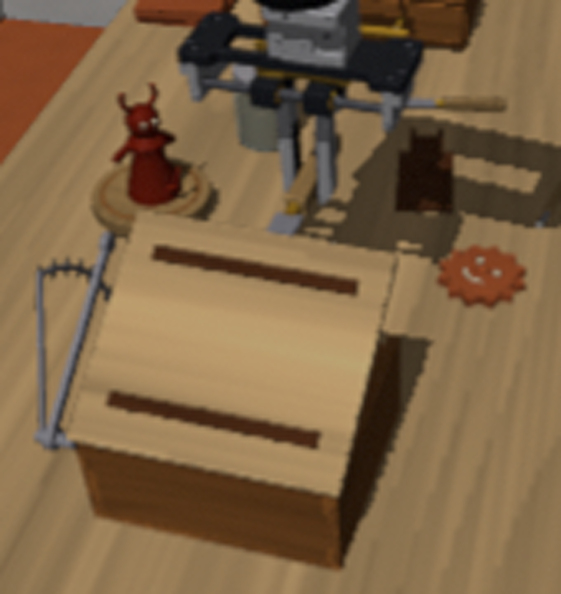

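View pics/g_crop2.png

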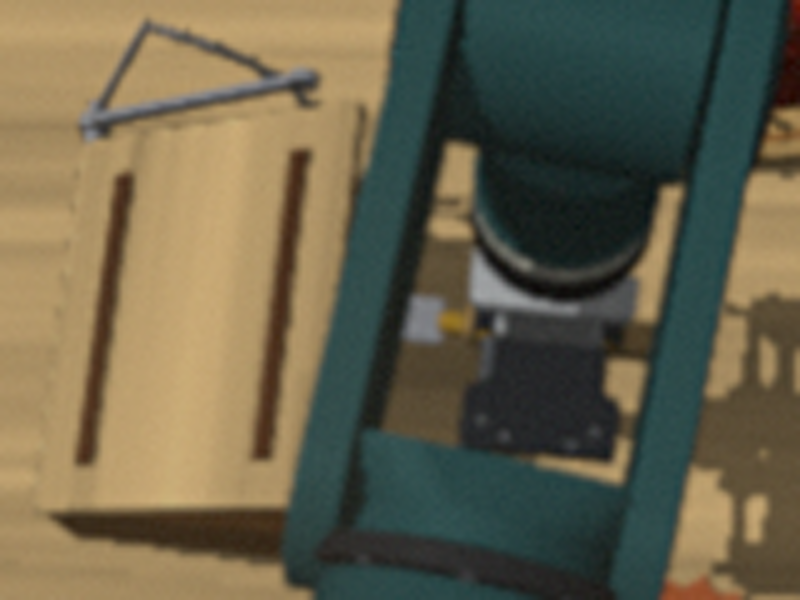

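The lid reads 0.5365 rad in both views. The gripper is clear of it and the blade stays under the edge at side (285,222). Next I get the pointer's direction from its image lines in both views, without depth.

```bash
cat > ptr2.py <<'E'
import sys
tags=sys.argv[1:]; sys.argv=sys.argv[:1]
exec(open("ang.py").read())
for tag in tags:
  N=[];dd=[]
  for n in ("top","side"):
    s=pickle.load(open(f"{tag}_{n}.pkl","rb")); L=coords(pts(s)); sat=cv2.cvtColor(s["img"],cv2.COLOR_BGR2HSV)[...,1]
    a,b,z=np.moveaxis(L,-1,0); th=.595
    r=a*np.cos(th)+z*np.sin(th); o=-a*np.sin(th)+z*np.cos(th)
    m=(b>.109)&(b<.124)&(r>.034)&(r<.113)&(abs(o-.004)<.012)
    K,d,R,t=cam(s); px=np.argwhere(m)[:,::-1].astype(float)
    w=cv2.undistortPoints(px.reshape(-1,1,2),K,d).reshape(-1,2)
    # centre line: mean across the bar in bins along it
    l=cv2.fitLine(w.astype(np.float32),cv2.DIST_HUBER,0,1e-5,1e-5).ravel()
    nv=np.cross([l[2],l[3],1],[l[0],l[1],0]); nv=R.T@nv; N.append(nv/np.linalg.norm(nv))
    q=L[m]; f=cv2.fitLine(q.astype(np.float32),cv2.DIST_HUBER,0,1e-4,1e-4).ravel(); f=f*np.sign(f[0]); dd.append((round(float(np.arctan2(f[2],f[0])),4),round(float(f[1]),4)))
    # constrained: line in plane b=const
    g=np.cross(N[-1],v); g*=np.sign(-(g@u)); dd.append(("1view",round(float(np.arctan2(g[2],-(g@u))),4)))
  g=np.cross(*N); g*=np.sign(-(g@u)); print(tag,"two-view ang %.4f lateral %.4f"%(np.arctan2(g[2],-(g@u)),g@v/np.linalg.norm(g)),dd)
E
python3 ptr2.py a b c d e f g
```

```text
a two-view ang 0.3420 lateral 0.1268 [(0.5835, 0.0033), ('1view', 0.5774), (0.5839, -0.0009), ('1view', 0.6007)]
b two-view ang 0.3983 lateral 0.0998 [(0.5983, -0.0169), ('1view', 0.5816), (0.5993, 0.0), ('1view', 0.6004)]
c two-view ang 0.3032 lateral 0.1449 [(0.5737, 0.0137), ('1view', 0.5745), (0.6007, -0.0201), ('1view', 0.6007)]
d two-view ang 0.2732 lateral 0.1575 [(0.5913, 0.0031), ('1view', 0.5705), (0.6047, -0.0038), ('1view', 0.598)]
e two-view ang 0.2022 lateral 0.1884 [(0.6047, 0.0022), ('1view', 0.5645), (0.5797, -0.0203), ('1view', 0.596)]
f two-view ang 0.5403 lateral 0.0288 [(0.5939, 0.0015), ('1view', 0.5921), (0.5885, 0.0043), ('1view', 0.598)]
g two-view ang 0.3247 lateral 0.1331 [(0.5889, 0.006), ('1view', 0.5734), (0.5962, -0.008), ('1view', 0.5968)]
```

Estimates centre on 0.595. The two-view line is ill-conditioned, so I'm ignoring it. Raising the lid by 0.058 rad.

drive_tool:
  series:
    - [[0,0,0,0.16,0,-0.25,0],[0,0,0,0.32,0,-0.5,0],[0,0,0,0.48,0,-0.75,0],[0,0,0,0.48,0,-0.75,0],[0,0,0,0.48,0,-0.75,0],[0,0,0,0.48,0,-0.75,0]]

```text
time: 9.5
tool_pos: [0.5507, -0.046, 0.1541]
ee_rot: [3.141, 0.0, 1.489]
wrist_force: [-0.2, -0.7, -0.7]
width: 0.0176
```

```bash
for t in h1 h2 h3; do python3 snap.py $t >/dev/null; done; python3 ang.py h1 h2 h3 | grep lid; python3 ptr2.py h1 h2 h3
python3 - <<'E'
import pickle;from h import *
s=pickle.load(open("h1_side.pkl","rb"))
cv2.imwrite("pics/h_crop.png",cv2.resize(s["img"][150:260,130:260],None,fx=5.4,fy=5.4,interpolation=cv2.INTER_CUBIC))
s=pickle.load(open("h1_top.pkl","rb"))
cv2.imwrite("pics/h_crop2.png",cv2.resize(s["img"][80:200,170:330],None,fx=5,fy=5,interpolation=cv2.INTER_CUBIC))
E
```

```text
h1 top lid n=3508 ang 0.5928 lateral slope -0.0041 offset@hinge 0.0101 thru-hinge 0.0000 len 0.18311888355012787
  arm above lid min z(world) 0.17303481252328975
h1 side lid n=5365 ang 0.5948 lateral slope 0.0021 offset@hinge 0.0106 thru-hinge 0.0000 len 0.18247289755917026
  arm above lid min z(world) 0.46587296204015194
h2 top lid n=3507 ang 0.5924 lateral slope -0.0044 offset@hinge 0.0101 thru-hinge 0.0000 len 0.1831835172790498
  arm above lid min z(world) 0.17278464708401223
h2 side lid n=5368 ang 0.5945 lateral slope 0.0019 offset@hinge 0.0106 thru-hinge 0.0000 len 0.18245413128355595
  arm above lid min z(world) 0.46614610894436115
h3 top lid n=3513 ang 0.5928 lateral slope -0.0037 offset@hinge 0.0100 thru-hinge 0.0000 len 0.1835258234595985
  arm above lid min z(world) 0.17338075953891824
h3 side lid n=5382 ang 0.5955 lateral slope 0.0020 offset@hinge 0.0105 thru-hinge 0.0000 len 0.1823999779271424
  arm above lid min z(world) 0.46615189451266525
h1 two-view ang 0.4384 lateral 0.0792 [(0.595, -0.0006), ('1view', 0.583), (0.601, -0.0019), ('1view', 0.598)]
h2 two-view ang 0.2810 lateral 0.1539 [(0.597, -0.0175), ('1view', 0.5711), (0.5974, -0.0072), ('1view', 0.598)]
h3 two-view ang 0.4230 lateral 0.0867 [(0.5804, 0.0121), ('1view', 0.5819), (0.6045, -0.0072), ('1view', 0.5981)]
```

View pics/h_crop.png

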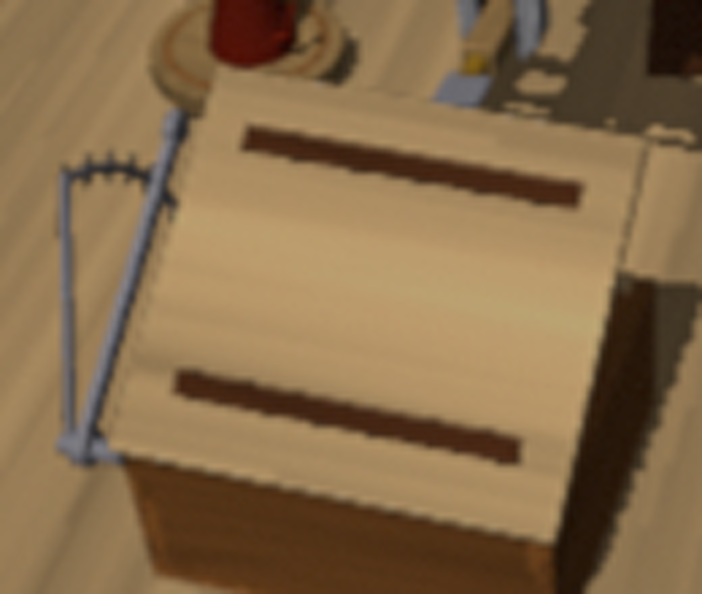

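View pics/h1_side.png

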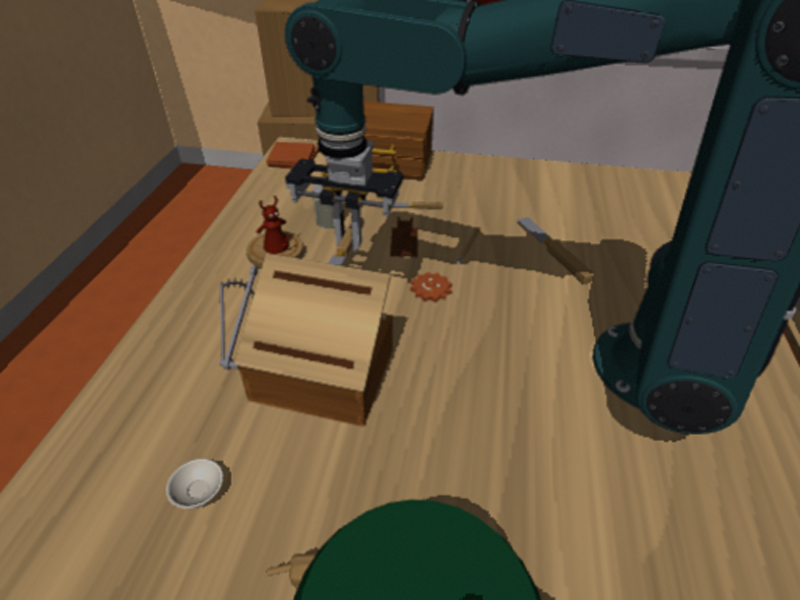

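```bash
cat > le.py <<'E'
import sys
tags=sys.argv[1:]; sys.argv=sys.argv[:1]
exec(open("ang.py").read())
for tag in tags:
    s=pickle.load(open(f"{tag}_side.pkl","rb")); L=coords(pts(s)); a,b,z=np.moveaxis(L,-1,0); th=.594
    r=a*np.cos(th)+z*np.sin(th); o=-a*np.sin(th)+z*np.cos(th)
    m=(abs(b)<.112)&(r>.02)&(r<.17)&(abs(o-.009)<.005)
    K,d,R,t=cam(s)
    def ang(e):
        w=cv2.undistortPoints(np.array(e,float).reshape(-1,1,2),K,d).reshape(-1,2)
        l=cv2.fitLine(w.astype(np.float32),cv2.DIST_HUBER,0,1e-5,1e-5).ravel()
        n=R.T@np.cross([l[2],l[3],1],[l[0],l[1],0]); g=np.cross(n,v); g*=np.sign(-(g@u)); return round(float(np.arctan2(g[2],-(g@u))),4)
    E=[];F=[]
    for y in range(165,225):
        x=np.flatnonzero(m[y]&(abs(b[y])<.107)&(r[y]>.03)&(r[y]<.15))
        if len(x)>30: E.append((x[0],y)); F.append((x[-1],y))
    print(tag,len(E),"lid left edge",ang(E),"right edge",ang(F))
E
python3 le.py h1 h2 h3; python3 ptr2.py h1
```

```text
h1 45 lid left edge 0.6123 right edge 1.1295
h2 45 lid left edge 0.6123 right edge 1.1402
h3 45 lid left edge 0.6123 right edge 1.1166
h1 two-view ang 0.4384 lateral 0.0792 [(0.595, -0.0006), ('1view', 0.583), (0.601, -0.0019), ('1view', 0.598)]
```

```bash
cat >> le.py <<'E'
    sat=cv2.cvtColor(s["img"],cv2.COLOR_BGR2HSV)[...,1]
    m=(abs(b)<.112)&(r>.0)&(r<.19)&(abs(o-.0095)<.005)&(sat>75)
    E=[]
    for y in range(160,240):
        x=np.flatnonzero(m[y]&(b[y]>.09))
        if len(x)>3 and .03<r[y,x[0]]<.165: E.append((x[0],y))
    E=np.array(E); print(" b at edge",np.round([b[q[1],q[0]] for q in E[::6]],4),len(E),ang(E))
E
python3 le.py h1 h2 h3 | grep " b"
```

```text
b at edge [0.103  0.103  0.1049 0.1021 0.1023 0.104  0.1047 0.1021 0.1022] 53 0.6007
 b at edge [0.1018 0.1023 0.1044 0.1022 0.1021 0.1041 0.1035 0.1017 0.103 ] 53 0.6007
 b at edge [0.1025 0.104  0.1045 0.1018 0.1013 0.1037 0.1034 0.1029 0.1023] 53 0.6007
```

By the same single-view method the lid reads 0.601 and the pointer 0.598. By depth they read 0.594 and about 0.593. Lined up and steady over three looks, so I'm handing in.

```bash
python3 - <<'E'
from h import *
o=robot.get_obs();print(o["time"],o["width"],o["wrist_force"],abs(o["qvel"]).max())
print(robot.close_job())
E
```

```text
9.8 0.017697559196583775 [-0.77716008 -1.43002235 -0.58719503] 0.0017805639635794066
the job is handed in; nothing more can be done
None
```

I took the middle-sized palette knife from its rest and slid the level blade about 30 mm under the middle of the lid's front edge. I then levered the lid up to the pointer. The job was handed in at 9.8 s, with the knife still gripped and the lid held on the blade; no verdict was reported.

**Lid against pointer:** the last checks agree that they are lined up to within a few milliradians.

| Method | Lid (rad) | Pointer (rad) |
|---|---|---|
| Depth fit | 0.593 (top view), 0.595 (side view) | 0.58 to 0.605, mean about 0.595 |
| Edge lines, side view only | 0.601 | 0.598 |

**Holding still:** lid readings stayed within about 1 mrad over three looks. The fingers were on the handle at 17.7 mm and the wrist force was below 2 N.

**Surroundings:** the pointer reads the same as before the lift. Nothing else on the desk looked moved in the pictures, but I did not re-measure those things. The gripper and arm looked clear of the lid in the pictures.

**Check that failed:** a pointer line computed from both views together was ill-conditioned, giving 0.2 to 0.54 rad, so I dropped it. The pointer line from the top view alone was also weak, reading about 0.57 to 0.58 rad.

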